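Assemble a test-sieve stack on the shaker

TASK

Assemble the sieve stack on the grey shaker, one part at a time from the bottom up: the white receiver in the shaker's round seat, then the blue sieve, the yellow sieve, the red sieve, and the black lid with the white knob on top. Each part must be plugged fully home and upright on the one below. Leave the spare green sieve, the brown jar, the white flask and the orange-lidded tub standing where they are.

Things in the scene. Friction and masses are not known exactly. Their poses are not given: they have to be found in the camera images.
- shaker: Target: fixed grey box 160 x 150 mm, 34 mm high, with a dark round collar as seat in the middle of its top: 68 mm outside, 56 mm inside, rim 45 mm above the table. Origin: on the table under the seat's centre, z up, front (display, knob) to -x. The receiver's foot drops into the collar, its wall rests on the rim: the receiver's origin is then 37 mm above this one.
- receiver: Receiver (bottom pan): all white round cup with a plain white floor, no mesh. Loose, 42 mm high: tapered round foot 8 mm high (45 to 52 mm wide), above it a straight round wall, 62 mm outside, 56 inside, rim at 42 mm, floor at 11 mm. Origin: centre of the foot's underside, z up. 0.1 kg.
- fine_sieve: Fine test sieve: blue wall, metal floor with a close dark grid (9 wires each way). Loose, 42 mm high: tapered round foot 8 mm high (45 to 52 mm wide), above it a straight round wall, 62 mm outside, 56 inside, rim at 42 mm, floor at 11 mm. Origin: centre of the foot's underside, z up. 0.1 kg. Plugged home, foot inside the rim below (2 mm play), its origin is 34 mm above that of the part below.
- medium_sieve: Medium test sieve: yellow wall, metal floor with a medium grid (6 wires each way). Loose, 42 mm high: tapered round foot 8 mm high (45 to 52 mm wide), above it a straight round wall, 62 mm outside, 56 inside, rim at 42 mm, floor at 11 mm. Origin: centre of the foot's underside, z up. 0.1 kg. Plugged home, foot inside the rim below (2 mm play), its origin is 34 mm above that of the part below.
- coarse_sieve: Coarse test sieve: red wall, metal floor with a wide grid (3 wires each way). Loose, 42 mm high: tapered round foot 8 mm high (45 to 52 mm wide), above it a straight round wall, 62 mm outside, 56 inside, rim at 42 mm, floor at 11 mm. Origin: centre of the foot's underside, z up. 0.1 kg. Plugged home, foot inside the rim below (2 mm play), its origin is 34 mm above that of the part below.
- lid: Lid: black disc 62 mm in diameter with a white upright round knob in its middle. The same tapered foot below (8 mm high), the disc from 8 to 16 mm, the knob 20 mm in diameter from 16 to 46 mm above the underside. Origin: centre of the foot's underside; z up. Plugged onto a sieve, its origin is 34 mm above that sieve's origin. 0.08 kg.
- spare_sieve: Spare sieve, green wall, otherwise like the others; not wanted, leave it standing where it is. Loose, 42 mm high: tapered round foot 8 mm high (45 to 52 mm wide), above it a straight round wall, 62 mm outside, 56 inside, rim at 42 mm, floor at 11 mm. Origin: centre of the foot's underside, z up. 0.1 kg.
- jar: Brown glass jar with a red cap, 54 mm in diameter, 78 mm high; bystander. Origin: centre of its underside.
- flask: White plastic bottle with a blue cap, 48 mm in diameter, 85 mm high; bystander. Origin: centre of its underside.
- tub: White tub with an orange lid, 68 mm in diameter, 57 mm high; bystander. Origin: centre of its underside.

How it is judged (in metres and radians):
On the way, in this order (a step that is already met when the one before it is completed fails the run):
1. The white receiver sits down in the shaker's seat (horizontal distance between receiver and shaker below 0.007 m and z of receiver in the frame of shaker between 0.033 and 0.04 m and angle between receiver's own z axis and vertical below 0.08 rad), for 0.2 s.
2. The blue sieve is plugged onto the receiver (horizontal distance between fine_sieve and receiver below 0.007 m and z of fine_sieve in the frame of receiver between 0.03 and 0.037 m and angle between fine_sieve's own z axis and vertical below 0.08 rad), for 0.2 s.
3. The yellow sieve is plugged onto the blue one (horizontal distance between medium_sieve and fine_sieve below 0.007 m and z of medium_sieve in the frame of fine_sieve between 0.03 and 0.037 m and angle between medium_sieve's own z axis and vertical below 0.08 rad), for 0.2 s.
4. The red sieve is plugged onto the yellow one (horizontal distance between coarse_sieve and medium_sieve below 0.007 m and z of coarse_sieve in the frame of medium_sieve between 0.03 and 0.037 m and angle between coarse_sieve's own z axis and vertical below 0.08 rad), for 0.2 s.
5. The lid is plugged onto the red sieve (horizontal distance between lid and coarse_sieve below 0.007 m and z of lid in the frame of coarse_sieve between 0.03 and 0.037 m and angle between lid's own z axis and vertical below 0.08 rad), for 0.2 s.
At the end, for the whole second after the job is handed in: On the shaker stand, from the bottom up, receiver, blue, yellow and red sieve and lid, each plugged home on the one below (height right to within 3 mm above or 4 mm below, centres within 7 mm, tilt under 0.08 rad), released and at rest (all of step 1 and all of step 2 and all of step 3 and all of step 4 and all of step 5 and linear speed of each of receiver, fine_sieve, medium_sieve, coarse_sieve, lid below 0.02 m/s); the robot touches nothing.
It fails at once if The spare green sieve is shifted by more than 30 mm or tipped (distance of spare_sieve from where it was at the start of the episode above 0.03 m or angle between spare_sieve's own z axis and vertical above 0.5 rad).
It fails at once if The brown jar is shifted by more than 30 mm or tipped (distance of jar from where it was at the start of the episode above 0.03 m or angle between jar's own z axis and vertical above 0.5 rad).
It fails at once if The white flask is shifted by more than 30 mm or tipped (distance of flask from where it was at the start of the episode above 0.03 m or angle between flask's own z axis and vertical above 0.5 rad).
It fails at once if The orange-lidded tub is shifted by more than 30 mm or tipped (distance of tub from where it was at the start of the episode above 0.03 m or angle between tub's own z axis and vertical above 0.5 rad).
It also fails if it takes over 128 s, if anything falls off the work surface, if the arm or the gripper's body presses on something with over 40 N, if the wrist force passes 120 N, or if a joint passes its speed limit or range.

ROBOT

A 7-joint arm with a two-finger parallel gripper is mounted at the origin on the work surface. World frame = base frame: x ahead of the robot, y to its left, z up, the work surface at z = 0. Lengths are in mm, angles in rad, forces in N, time in s.
With the tool pointing down it reaches from about 350 to 900 mm from the base axis. Payload 19.9 kg.
Tool frame: the origin (TCP) lies on the mounting face of the last link; the fingertips stand 199 mm ahead of it and the grasp point (between the pads) lies 180 mm ahead of it; y points along the fingers, z is the direction in which the jaws open and shut, and the axes are right-handed (so a half turn about y gives the same grasp; the last joint's range is limited). The gripper opens to 94 mm and grips with 3 to 60 N. Pads are 16 mm wide; open, the fingers measure 119 mm over their backs; the gripper's body (75 mm by 177 mm) begins 78 mm behind the grasp point.
Start: joints at [1.19, 0.417, -0.01, 1.614, 0.005, 1.111, -0.053], TCP at [207.728, -589.464, 404.625] pointing down, gripper open.
Joint ranges: [-2.81, 2.81], [-0.39, 2.02], [-1.27, 1.25], [0.06, 2.57], [-1.19, 4.33], [0.19, 2], [-2.82, 2.82]. Speed limits (rad/s): [1.89, 1.89, 2.39, 2.39, 3.01, 3.01, 3.01].

INTERFACE

Orientations are given as a rotation vector (axis times angle).
In Python, from rig import ctrl, read_camera, calibration, spot_in gives the robot as it stands. The module is installed in compiled form; this text tells all that it offers.
- The arm moves only by the tool apply_moves, never from a script. Its argument "series" is text: rows parted by semicolons, each of 7 numbers parted by spaces: the shift along the world's x, y, z in mm, then the turn, a rotation vector about the world's x, y, z in degrees, then the opening, from -1 (shut) to 1 (fully open), so that 0 is half open. A call has 1 to 8 rows; each row is the pose to reach, as a shift and turn from the pose commanded when the call began; what a row does not reach only later rows make up. A row lasts 1/8 s, in which the tool goes at most 62.5 mm and 10.7 degrees, less where a joint would pass 70% of its speed; a pose out of reach is approached as far as the arm can. A call with a gripper value outside its range is refused whole. The fingers move at their own pace and stop on an object; "force" is the grip in N (left out, the last holds). Time passes only in rows, so rows that repeat a pose let the fingers close. It gives the time, the measured TCP pose, the force and the opening at its end, in the units of the state.
- ctrl.get_obs(): the state, without advancing time (a new reading comes with each control period).
- read_camera(name): name is "side" or "top" or "wrist"; returns (picture, depth): 480x640x3 uint8, red, green, blue; 480x640 float32, mm along the optical axis (not along the pixel's ray), 0 where there is no reading.
- calibration(name): a dict with "intrinsics" (3x3 intrinsics, pixels), "dist" ([k1, k2, p1, p2, k3] as OpenCV has them; the pictures are not rectified), "T" (4x4, takes a point from camera to world coordinates). Camera axes: x right, y up, looking along -z (the intrinsics and any distortion apply to the point x, -y, -z); pixel columns grow to the right and rows downward; lengths in mm; the calibration is good to about 2 mm. A picture is of the moment at which its call begins: read the wrist's pose just before it. calibration takes no time and is no camera call; for the wrist camera it gives the pose at the moment of the call.
- ctrl.job_done(): hands the job in, once; it reports no verdict.
Trained networks look in the newest picture that a camera, given by its name, has taken for a name from the list of things; names that differ only in an ending like _2 or _b are one class to them, and where a whole thing is asked for, a point or a joint stands for the part that bears it (a point fixed in the world has none). Each returns a list of dicts, best first, with "score" (0 to 1); they miss things now and then, are a little off and sometimes report something else, mostly with a low value. They report only what shows in the picture. A call takes as long as a camera call.
- spot_in(camera, query): "bbox" ([left, top, right, bottom] in pixels, round what is visible of it).
The state is a dict: "clock": time; "joint_positions": joint angles; "qvel": joint speeds; "joint_efforts": joint torques, N m; "tool_pos": TCP position; "ee_rot": TCP orientation; "ft_force": force on the tool from outside, world axes, zero at the start; "moment": the same for the moment, N m; "width": finger opening in mm.
Only numpy, scipy, OpenCV 4.12 (cv2) and the standard library are available. Lean on these libraries where they do the work, as an engineer would, in place of code of your own. Each camera call takes 0.05 s, during which the arm holds its last target. There are 200 camera calls.

## Working session

There is one attempt and no reset: what is moved stays moved. The work goes in short steps, Python scripts to look and compute and a tool call to move; the robot and the scene stay as the last step left them, time stands still between calls to the robot, and variables do not carry over. Pictures are saved under pics/ and viewed, about 12 in all and at most 16, crops included, and the job is handed in when it is done.

Besides the shell and the picture viewer there is one more tool, called after "Request:" as name(argument=value, ...) on one line, values as JSON. apply_moves: Moves the arm, as the interface text tells. Its arguments: {"type":"object","properties":{"series":{"type":"string"},"force":{"type":"number"}},"required":["series"]}

```bash
mkdir -p pics; cat > h.py <<'E'
import numpy as np, cv2
from rig import ctrl, read_camera, calibration, spot_in
def save(n,p): cv2.imwrite(f'pics/{n}.png',p[:,:,::-1])
def world(cam_cal,uv,d):
    K=np.array(cam_cal['intrinsics'],float);D=np.array(cam_cal['dist'],float);T=np.array(cam_cal['T'])
    uv=np.asarray(uv,float).reshape(-1,2);d=np.asarray(d,float).ravel()
    n=cv2.undistortPoints(uv.reshape(-1,1,2),K,D).reshape(-1,2)
    P=np.c_[n[:,0]*d,-n[:,1]*d,-d]
    return P@T[:3,:3].T+T[:3,3]
def cloud(cal,dep):
    v,u=np.mgrid[0:480,0:640]
    return world(cal,np.c_[u.ravel(),v.ravel()],dep.ravel()).reshape(480,640,3)
E
python3 - <<'E'
from h import *
o=ctrl.get_obs();print({k:np.round(v,3) for k,v in o.items()})
for c in('top','side'):
    cal=calibration(c);p,d=read_camera(c);save(c+'0',p);np.savez(c+'0.npz',p=p,d=d)
    W=cloud(cal,d);print(c,np.round(cal['T'],2).tolist(),np.round(cal['intrinsics'],1).tolist(),cal['dist'])
    for q in['shaker','receiver','fine_sieve','medium_sieve','coarse_sieve','lid','spare_sieve','jar','flask','tub']:
        for r in spot_in(c,q)[:2]:
            b=r['bbox'];u=int((b[0]+b[2])/2);v=int((b[1]+b[3])/2)
            print(q,round(r['score'],2),np.round(b).tolist(),np.round(W[min(v,479),min(u,639)]))
E
```

```text
{'clock': np.float64(0.0), 'joint_positions': array([ 1.19 ,  0.418, -0.01 ,  1.614,  0.005,  1.111, -0.053]), 'qvel': array([ 0.   ,  0.   ,  0.001, -0.001, -0.   , -0.002, -0.   ]), 'joint_efforts': array([ 1.0000e-03, -8.5124e+01,  6.3900e-01, -4.2598e+01, -4.9000e-02,
        1.9000e-02,  0.0000e+00]), 'tool_pos': array([ 207.694, -589.326,  404.018]), 'ee_rot': array([-0.349,  2.039, -2.036]), 'ft_force': array([0.477, 0.368, 0.283]), 'moment': array([ 0.018, -0.012, -0.05 ]), 'width': np.float64(94.117)}
top [[-0.02, 0.99, -0.12, 436.38], [-1.0, -0.02, -0.0, -2.23], [-0.0, 0.12, 0.99, 1117.26], [0.0, 0.0, 0.0, 1.0]] [[543.4, 0.0, 313.3], [0.0, 543.4, 256.8], [0.0, 0.0, 1.0]] [-0.12259202  0.          0.          0.          0.        ]
shaker 0.59 [443.0, 238.0, 528.0, 326.0] [ 509. -347.   35.]
receiver 0.82 [229.0, 182.0, 262.0, 214.0] [701. 138.  10.]
fine_sieve 0.85 [372.0, 303.0, 401.0, 331.0] [ 447. -147.   11.]
medium_sieve 0.74 [289.0, 183.0, 322.0, 214.0] [694.  13.  14.]
coarse_sieve 0.56 [236.0, 293.0, 268.0, 328.0] [465. 127.  12.]
lid 0.84 [303.0, 293.0, 331.0, 328
[... 567 characters left out ...]
, 238.0, 424.0, 266.0] [ 458. -168.   12.]
receiver 0.82 [204.0, 250.0, 239.0, 284.0] [708. 127.  12.]
fine_sieve 0.69 [394.0, 238.0, 423.0, 269.0] [ 454. -162.   12.]
medium_sieve 0.71 [252.0, 225.0, 282.0, 254.0] [710.  -0.  11.]
coarse_sieve 0.94 [297.0, 301.0, 332.0, 345.0] [473. 117.  10.]
lid 0.69 [347.0, 268.0, 377.0, 306.0] [456.   2.  26.]
spare_sieve 0.7 [293.0, 236.0, 326.0, 269.0] [609. -25.  14.]
spare_sieve 0.52 [246.0, 271.0, 275.0, 322.0] [554. 165.  57.]
jar 0.91 [307.0, 188.0, 330.0, 230.0] [ 661. -115.   57.]
jar 0.52 [245.0, 271.0, 274.0, 322.0] [554. 167.  58.]
flask 0.77 [246.0, 270.0, 276.0, 321.0] [554. 164.  59.]
tub 0.79 [339.0, 214.0, 370.0, 253.0] [551. -99.  50.]
```

```bash
python3 - <<'E'
from h import *
a=np.load('top0.npz');b=np.load('side0.npz')
t=cv2.resize(a['p'][150:350,200:560],(792,440),interpolation=cv2.INTER_CUBIC)
save('top_c',t)
s=cv2.resize(b['p'][150:370,180:500],(800,550),interpolation=cv2.INTER_CUBIC);save('side_c',s)
# fit circles from cloud (rim points)
from scipy.optimize import least_squares
names=dict(receiver=(701,138,31,36,46),fine_sieve=(447,-147,31,36,46),medium_sieve=(694,13,31,36,46),coarse_sieve=(465,127,31,36,46),lid=(462,-5,31,12,20),lidknob=(462,-5,10,40,50),spare_sieve=(598,-12,31,36,46),jar=(667,-133,27,60,85),flask=(557,148,24,50,90),tub=(568,-127,34,50,62),seat=(510,-330,34,40,50))
for c,z in(('top',a),('side',b)):
    W=cloud(calibration(c),z['d'])
    for n,(x,y,r,z0,z1) in names.items():
        m=(np.hypot(W[...,0]-x,W[...,1]-y)<60)&(W[...,2]>z0)&(W[...,2]<z1)
        P=W[m]
        if len(P)<8: print(c,n,len(P));continue
        (cx,cy),rr=cv2.minEnclosingCircle(P[:,:2].astype(np.float32))
        print(c,n,len(P),'mec',round(cx,1),round(cy,1),round(rr,1),'mean',P.mean(0).round(1),'zmax',P[:,2].max().round(1), 'z50',np.median(P[:,2]).round(1))
E
```

```text
top receiver 159 mec 696.3 137.5 31.1 mean [695.8 137.9  41.2] zmax 46.0 z50 41.4
top fine_sieve 156 mec 448.3 -145.9 30.9 mean [ 448.4 -147.6   41.5] zmax 46.0 z50 41.6
top medium_sieve 159 mec 696.1 15.4 31.2 mean [694.6  14.3  41.4] zmax 45.8 z50 41.5
top coarse_sieve 154 mec 466.4 126.5 31.3 mean [467.4 126.1  41.7] zmax 45.8 z50 41.8
top lid 600 mec 461.0 -4.2 30.8 mean [461.2  -4.1  16.4] zmax 20.0 z50 16.5
top lidknob 72 mec 460.9 -4.3 9.6 mean [460.9  -4.3  46.3] zmax 49.8 z50 46.6
top spare_sieve 151 mec 597.6 -11.4 31.1 mean [597.8 -12.4  41.4] zmax 45.6 z50 41.6
top jar 459 mec 672.3 -134.6 24.2 mean [ 670.8 -133.5   77.6] zmax 83.1 z50 78.1
top flask 433 mec 565.0 153.7 23.3 mean [563.7 151.8  65.8] zmax 89.5 z50 61.1
top tub 908 mec 569.8 -124.7 34.3 mean [ 569.1 -124.6   57.3] zmax 61.9 z50 57.4
top seat 330 mec 512.6 -347.7 47.5 mean [ 510.2 -352.7   44.5] zmax 49.5 z50 44.5
side receiver 244 mec 697.0 136.2 32.2 mean [695.4 136.3  40.6] zmax 44.9 z50 41.0
side fine_sieve 228 mec 449.5 -147.0 32.9 mean [ 448.3 -146.7   40.6] zmax 45.3 z50 40.9
side medium_sieve 211 mec 696.3 12.8 33.0 mean [694.8  15.4  40.4] zmax 44.9 z50 40.8
side coarse_sieve 325 mec 467.1 125.3 32.1 mean [465.8 126.5  40.6] zmax 45.2 z50 41.3
side lid 499 mec 461.1 -5.4 32.2 mean [4.577e+02 2.000e-01 1.650e+01] zmax 19.9 z50 16.7
side lidknob 80 mec 460.7 -4.0 10.2 mean [459.8  -3.2  45.7] zmax 48.6 z50 46.3
side spare_sieve 238 mec 597.4 -12.3 32.4 mean [595.7 -11.4  40.4] zmax 45.0 z50 40.7
side jar 326 mec 673.2 -134.4 25.7 mean [ 667.7 -130.    75.2] zmax 81.5 z50 78.1
side flask 536 mec 563.4 153.3 23.3 mean [559.  157.8  66.2] zmax 87.5 z50 62.3
side tub 534 mec 570.2 -124.7 35.3 mean [ 566.4 -121.9   57.2] zmax 60.5 z50 57.8
side seat 212 mec 511.8 -352.4 34.7 mean [ 509.7 -351.4   44.4] zmax 48.0 z50 44.8
```

View pics/top_c.png

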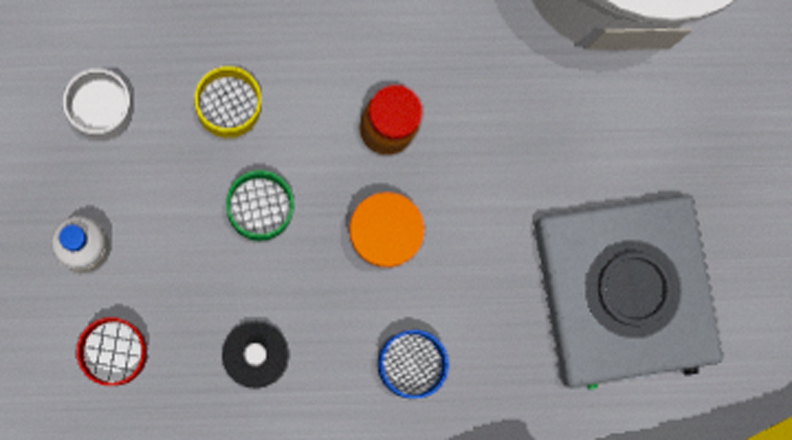

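View pics/side_c.png

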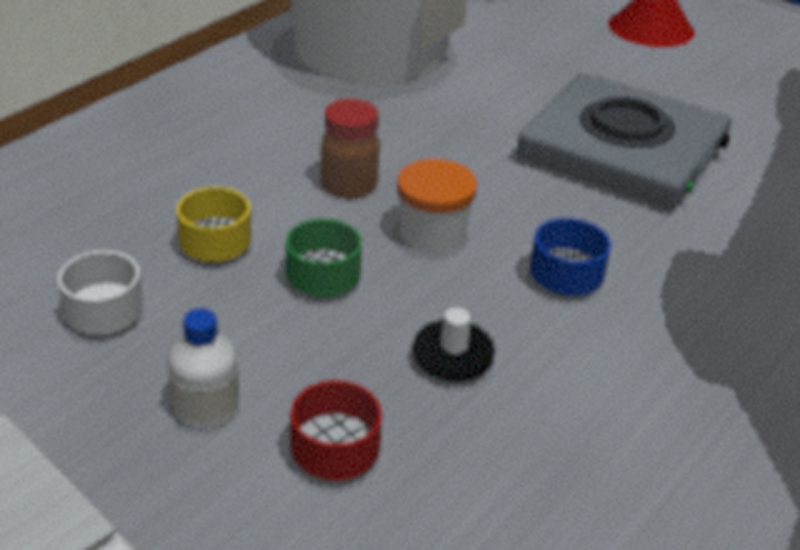

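The views agree to about 1–2 mm: receiver (696,137), blue (448,-147), yellow (696,14), red (466,126), lid (461,-4), seat near (511,-352). In the top crop, white is at (97,101), yellow at (228,101), blue at (412,364), red at (112,352), lid at (255,354) and the seat at (632,289). Next I'll check the tool axes and refine the seat.

```bash
python3 - <<'E'
from h import *
o=ctrl.get_obs();R=cv2.Rodrigues(o['ee_rot'])[0];print('tool axes cols',R.round(3).tolist())
for c in('top','side'):
    z=np.load(c+'0.npz');W=cloud(calibration(c),z['d'])
    m=(np.hypot(W[...,0]-511,W[...,1]+352)<42)&(W[...,2]>41)&(W[...,2]<49);P=W[m]
    cx,cy=511,-352
    from scipy.optimize import least_squares
    f=least_squares(lambda q:np.hypot(P[:,0]-q[0],P[:,1]-q[1])-31,[cx,cy],loss='soft_l1');print(c,f.x.round(1),len(P),cv2.minEnclosingCircle(P[:,:2].astype(np.float32)))
    for n,x,y in(('rec',696,137),('blue',448,-146),('yel',696,14),('red',466,126)):
        m=(np.hypot(W[...,0]-x,W[...,1]-y)<36)&(W[...,2]>39)&(W[...,2]<46);P=W[m]
        f=least_squares(lambda q:np.hypot(P[:,0]-q[0],P[:,1]-q[1])-29.5,[x,y],loss='soft_l1');print(c,n,f.x.round(1))
cal=calibration('wrist');print(np.round(cal['T'],2).tolist(),np.round(cal['intrinsics'],1).tolist())
E
```

```text
tool axes cols [[-0.943, -0.0, 0.332], [-0.332, 0.0, -0.943], [0.0, -1.0, -0.0]]
top [ 510.5 -351.9] 306 ((510.7362060546875, -352.3377685546875), 34.28786849975586)
top rec [696.  137.4]
top blue [ 448.3 -146.5]
top yel [695.5  15.5]
top red [466.4 126.3]
side [ 511.  -352.3] 194 ((511.7886657714844, -352.37286376953125), 34.715301513671875)
side rec [696.4 135.6]
side blue [ 448.8 -147.8]
side yel [695.4  14.3]
side red [466.4 125.4]
[[0.33, 0.91, 0.24, 276.62], [-0.94, 0.32, 0.08, -565.89], [-0.0, -0.25, 0.97, 385.67], [0.0, 0.0, 0.0, 1.0]] [[376.2, 0.0, 322.0], [0.0, 376.2, 242.3], [0.0, 0.0, 1.0]]
```

Request:
apply_moves(series="30 46 0 0 0 -3 1;64 95 0 0 0 -8 1;98 146 0 0 0 -13 1;132 196 0 0 0 -17 1;166 247 0 0 0 -19.4 1;200 297 0 0 0 -19.4 1;234 348 0 0 0 -19.4 1;268 398 0 0 0 -19.4 1", force=25)

```text
clock: 2.1
tool_pos: [476.5, -189.7, 405.0]
ee_rot: [0.001, 2.221, -2.221]
ft_force: [0.4, -0.9, -0.0]
width: 94.1
```

Request:
apply_moves(series="34 51 0 0 0 0 1;68 101 0 0 0 0 1;102 152 0 0 0 0 1;136 202 0 0 0 0 1;170 253 0 0 0 0 1;200 300 0 0 0 0 1;220 328 0 0 0 0 1;220 328 0 0 0 0 1")

```text
clock: 3.1
tool_pos: [696.1, 139.3, 403.7]
ee_rot: [-0.005, 2.222, -2.219]
ft_force: [0.1, 0.1, -0.9]
width: 94.1
```

```bash
cat >> h.py <<'E'
from scipy.optimize import least_squares
def ring(cam,x,y,z0,z1,r=29.5,R=36,retry=True):
    cal=calibration(cam);p,d=read_camera(cam);W=cloud(cal,d)
    m=(np.hypot(W[...,0]-x,W[...,1]-y)<R)&(W[...,2]>z0)&(W[...,2]<z1)&(d>0);P=W[m]
    if len(P)<8: print(cam,'few',len(P));return p,W
    f=least_squares(lambda q:np.hypot(P[:,0]-q[0],P[:,1]-q[1])-r,[x,y],loss='soft_l1')
    (cx,cy),rr=cv2.minEnclosingCircle(P[:,:2].astype(np.float32))
    print(cam,'fit',f.x.round(1),'mec',round(cx,1),round(cy,1),round(rr,1),'z',np.median(P[:,2]).round(1),len(P))
    return p,W
E
python3 - <<'E'
from h import *
print(ctrl.get_obs()['tool_pos'])
p,W=ring('wrist',696,137,38,46);save('w1',p)
v,u=np.mgrid[0:480,0:640]
E
```

```text
[696.12578375 139.26822327 403.74651294]
wrist fit [697.7 136.8] mec 697.2 136.8 31.0 z 42.8 730
```

View pics/w1.png

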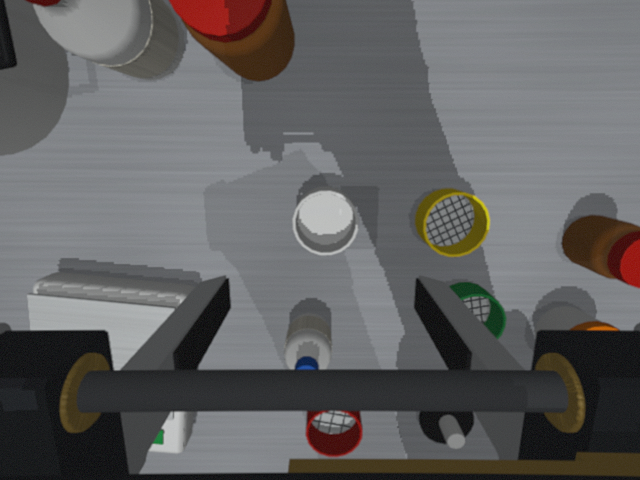

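White receiver is at (325,222) in the wrist view, which agrees with the other two cameras. I'll descend around it.

Request:
apply_moves(series="1 0 -50 0 0 0 1;1 0 -105 0 0 0 1;1 0 -150 0 0 0 1;1 0 -180 0 0 0 1;1 0 -195 0 0 0 1;1 0 -195 0 0 0 1")

```text
clock: 3.9
tool_pos: [696.6, 135.9, 209.5]
ee_rot: [0.0, -2.221, 2.221]
ft_force: [-0.4, -0.1, 0.3]
width: 94.4
```

Request:
apply_moves(series="0 0 0 0 0 0 -1;0 0 0 0 0 0 -1;0 0 0 0 0 0 -1;0 0 0 0 0 0 -1;0 0 0 0 0 0 -1;0 0 10 0 0 0 -1;0 0 45 0 0 0 -1;0 0 85 0 0 0 -1")

```text
clock: 4.9
tool_pos: [696.5, 136.6, 295.6]
ee_rot: [0.001, -2.221, 2.221]
ft_force: [0.3, -0.6, -0.9]
width: 62.0
```

Request:
apply_moves(series="-10 -27 30 0 0 0 -1;-28 -75 50 0 0 0 -1;-48 -127 50 0 0 0 -1;-69 -181 50 0 0 0 -1;-90 -236 50 0 0 0 -1;-111 -291 50 0 0 0 -1;-132 -346 50 0 0 0 -1;-152 -400 50 0 0 0 -1")

```text
clock: 5.9
tool_pos: [543.7, -265.1, 345.4]
ee_rot: [0.0, 2.221, -2.221]
ft_force: [0.4, -0.6, -0.6]
width: 62.2
```

Request:
apply_moves(series="-18 -47 0 0 0 0 -1;-28 -74 -5 0 0 0 -1;-34 -88 -20 0 0 0 -1;-34 -89 -50 0 0 0 -1;-34 -89 -70 0 0 0 -1;-34 -89 -70 0 0 0 -1")

```text
clock: 6.65
tool_pos: [510.8, -351.5, 273.1]
ee_rot: [0.004, -2.223, 2.219]
ft_force: [-0.4, -0.2, 0.2]
width: 62.0
```

```bash
python3 - <<'E'
from h import *
o=ctrl.get_obs();print(o['tool_pos'],o['width'])
for c in('top','side','wrist'):
    p,W=ring(c,511,-352,95,122);save('p1'+c,p)
    m=(np.hypot(W[...,0]-511,W[...,1]+352)<42)&(W[...,2]>41)&(W[...,2]<49);P=W[m]
    if len(P)>20:
        f=least_squares(lambda q:np.hypot(P[:,0]-q[0],P[:,1]-q[1])-31,[511,-352],loss='soft_l1');print('seat',c,f.x.round(1),len(P))
E
```

```text
[ 510.83574325 -351.46665786  273.0998077 ] 61.99135848543568
top fit [ 510.9 -353. ] mec 483.2 -357.8 8.5 z 104.7 16
seat top [ 509.1 -351.9] 27
side fit [ 511.7 -352.2] mec 510.3 -352.7 35.1 z 104.4 231
seat side [ 510.7 -352.3] 145
wrist fit [ 513.1 -352.6] mec 516.3 -352.0 35.0 z 106.8 6308
seat wrist [ 511.5 -353.2] 1426
```

View pics/p1wrist.png

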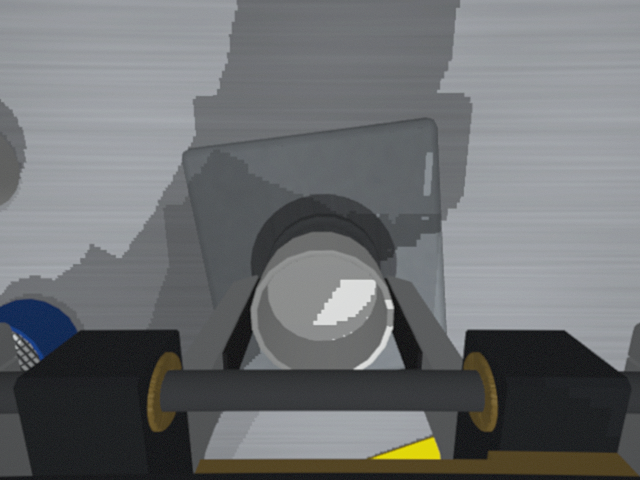

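The held receiver, at (322,312), lines up with the seat, at (323,245), within about 1 mm. I'll lower it.

Request:
apply_moves(series="0 -0.5 -8 0 0 0 -1;0 -0.5 -14 0 0 0 -1;0 -0.5 -20 0 0 0 -1;0 -0.5 -25 0 0 0 -1;0 -0.5 -27 0 0 0 -1;0 -0.5 -28 0 0 0 -1")

```text
clock: 7.55
tool_pos: [510.7, -352.9, 247.0]
ee_rot: [0.001, -2.222, 2.221]
ft_force: [-5.6, 3.8, 16.9]
width: 62.2
```

Request:
apply_moves(series="0 0 1 0 0 0 0;0 0 1 0 0 0 1;0 0 1 0 0 0 1;0 0 1 0 0 0 1;0 0 25 0 0 0 1;0 0 70 0 0 0 1;0 0 110 0 0 0 1;0 0 110 0 0 0 1")

```text
clock: 8.55
tool_pos: [511.3, -353.2, 359.7]
ee_rot: [0.004, 2.216, -2.222]
ft_force: [-0.4, -0.0, -0.6]
width: 94.4
```

```bash
python3 - <<'E'
from h import *
o=ctrl.get_obs();print(o['tool_pos'],o['width'],o['ft_force'])
for c in('top','side','wrist'): ring(c,511,-352,73,86)
for c in('side','wrist'): ring(c,448,-147,36,46)
E
```

```text
[ 511.27508904 -353.19985531  359.71972327] 94.35089463639541 [-0.44374161 -0.0079917  -0.55450101]
top fit [ 510.5 -352.2] mec 507.6 -348.7 30.5 z 78.4 62
side fit [ 511.5 -353.2] mec 511.9 -352.5 33.0 z 77.6 187
wrist fit [ 511.9 -353.2] mec 511.1 -353.4 31.2 z 79.6 1393
side fit [ 448.6 -147.6] mec 449.5 -147.2 32.3 z 41.0 229
wrist fit [ 449.1 -148.7] mec 448.9 -147.8 31.6 z 41.8 1196
```

Request:
apply_moves(series="-14 46 0 0 0 0 1;-31 103 0 0 0 0 1;-47 158 0 0 0 0 1;-58 194 0 0 0 0 1;-62 206 -30 0 0 0 1;-62 206 -80 0 0 0 1;-62 206 -125 0 0 0 1;-62 206 -147 0 0 0 1")

```text
clock: 9.8
tool_pos: [447.8, -146.6, 206.9]
ee_rot: [0.004, -2.222, 2.218]
ft_force: [0.6, -0.5, 0.2]
width: 93.7
```

Request:
apply_moves(series="0 0 0 0 0 0 1;0 0 0 0 0 0 -1;0 0 0 0 0 0 -1;0 0 0 0 0 0 -1;0 0 0 0 0 0 -1;0 0 10 0 0 0 -1;0 0 45 0 0 0 -1;0 0 90 0 0 0 -1")

```text
clock: 10.8
tool_pos: [448.4, -146.8, 300.7]
ee_rot: [0.002, -2.222, 2.22]
ft_force: [1.0, -0.1, -0.7]
width: 60.9
```

Request:
apply_moves(series="13 -43 20 0 0 0 -1;30 -98 25 0 0 0 -1;47 -152 25 0 0 0 -1;58 -192 20 0 0 0 -1;62.5 -205 12 0 0 0 -1;62.5 -206 8 0 0 0 -1;62.5 -206 8 0 0 0 -1")

```text
clock: 11.68
tool_pos: [511.2, -351.5, 307.5]
ee_rot: [-0.002, 2.222, -2.22]
ft_force: [-0.7, -0.1, -0.4]
width: 61.2
```

```bash
python3 - <<'E'
from h import *
o=ctrl.get_obs();print(o['tool_pos'],o['width'],o['ft_force'])
for c in('side','wrist'): p,W=ring(c,511,-352,132,148)
save('p2',p)
E
```

```text
[ 511.23541139 -351.52507196  307.5427012 ] 61.23365915155865 [-0.71250501 -0.1442771  -0.40354552]
side fit [ 511.1 -351.8] mec 507.4 -352.4 34.9 z 138.0 168
wrist fit [ 512.2 -352.1] mec 516.2 -352.0 35.0 z 140.0 4661
```

View pics/p2.png

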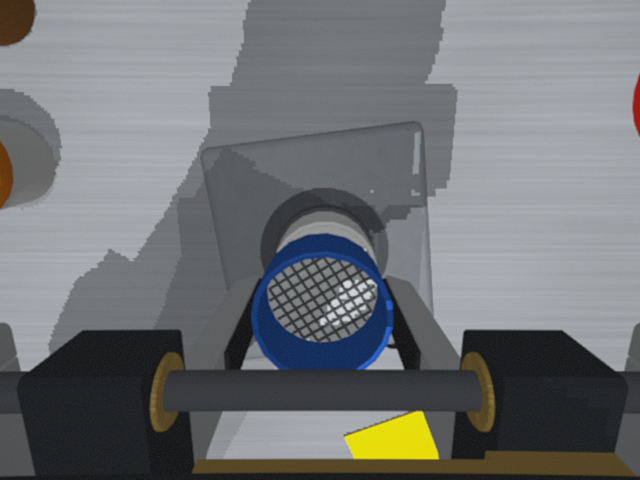

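Blue sieve at (321,303) is upright and centred above the receiver. I'll lower it.

Request:
apply_moves(series="0 0 -8 0 0 0 -1;0 0 -14 0 0 0 -1;0 0 -20 0 0 0 -1;0 0 -25 0 0 0 -1;0 0 -27 0 0 0 -1;0 0 -28 0 0 0 -1")

```text
clock: 12.52
tool_pos: [511.3, -352.9, 281.0]
ee_rot: [-0.0, 2.221, -2.222]
ft_force: [-12.9, 7.9, 33.4]
width: 60.4
```

Request:
apply_moves(series="0 0 1 0 0 0 -1;0 0 1 0 0 0 0;0 0 1 0 0 0 1;0 0 1 0 0 0 1;0 0 1 0 0 0 1;0 0 25 0 0 0 1;0 0 70 0 0 0 1;0 0 110 0 0 0 1")

```text
clock: 13.52
tool_pos: [511.2, -352.9, 391.0]
ee_rot: [-0.0, 2.221, -2.221]
ft_force: [0.4, 0.2, -0.2]
width: 93.9
```

```bash
python3 - <<'E'
from h import *
o=ctrl.get_obs();print(o['tool_pos'],o['width'],o['ft_force'])
for c in('top','side','wrist'): ring(c,511,-352,105,120)
for c in('top','side',): ring(c,695.5,15,36,46)
E
```

```text
[ 511.20308658 -352.89745939  390.95895998] 93.87239383070155 [ 0.41816559  0.18421897 -0.24955208]
top fit [ 510.2 -351.9] mec 502.2 -346.0 28.3 z 111.3 70
side fit [ 511.3 -352.9] mec 511.5 -353.0 33.5 z 110.6 226
wrist fit [ 511.8 -353.2] mec 510.9 -353.3 31.0 z 113.4 1469
top fit [695.1  15.5] mec 695.7 15.6 31.1 z 41.9 151
side fit [695.2  14.4] mec 695.9 12.9 32.9 z 40.8 211
```

Request:
apply_moves(series="12 25 0 0 0 0 1;36 72 0 0 0 0 1;61 122 0 0 0 0 1;86 172 0 0 0 0 1;111 222 0 0 0 0 1;136 272 0 0 0 0 1;160 320 0 0 0 0 1;178 355 -20 0 0 0 1")

```text
clock: 14.78
tool_pos: [690.0, 4.6, 369.1]
ee_rot: [-0.002, 2.221, -2.22]
ft_force: [-0.3, -1.3, 0.6]
width: 93.7
```

Request:
apply_moves(series="6.5 13 -25 0 0 0 1;6.5 13 -75 0 0 0 1;6.5 13 -120 0 0 0 1;6.5 13 -150 0 0 0 1;6.5 13 -160 0 0 0 1;6.5 13 -160 0 0 0 1")

```text
clock: 15.52
tool_pos: [695.6, 14.5, 209.2]
ee_rot: [0.001, -2.221, 2.221]
ft_force: [-0.8, -0.1, 1.5]
width: 94.1
```

Request:
apply_moves(series="0 0 0 0 0 0 -1;0 0 0 0 0 0 -1;0 0 0 0 0 0 -1;0 0 0 0 0 0 -1;0 0 0 0 0 0 -1;0 0 15 0 0 0 -1;0 0 60 0 0 0 -1;0 0 110 0 0 0 -1")

```text
clock: 16.52
tool_pos: [695.5, 15.1, 321.3]
ee_rot: [0.001, -2.221, 2.221]
ft_force: [-0.0, -1.1, -0.7]
width: 61.5
```

Request:
apply_moves(series="-12 -25 25 0 0 0 -1;-36 -72 45 0 0 0 -1;-61 -122 45 0 0 0 -1;-86 -172 45 0 0 0 -1;-111 -222 45 0 0 0 -1;-136 -272 45 0 0 0 -1;-160 -320 45 0 0 0 -1;-177 -353 40 0 0 0 -1")

```text
clock: 17.52
tool_pos: [517.3, -340.3, 360.8]
ee_rot: [-0.003, -2.22, 2.222]
ft_force: [0.4, -0.2, -0.4]
width: 61.6
```

Request:
apply_moves(series="-7 -14 -6 0 0 0 -1;-7.5 -15 -16 0 0 0 -1;-7.5 -15 -18 0 0 0 -1;-7.5 -15 -18 0 0 0 -1")

```text
clock: 18.02
tool_pos: [512.1, -351.6, 341.5]
ee_rot: [-0.003, 2.221, -2.22]
ft_force: [0.9, 0.1, -1.1]
width: 61.5
```

```bash
python3 - <<'E'
from h import *
o=ctrl.get_obs();print(o['tool_pos'],o['width'],o['ft_force'])
for c in('side','wrist'): p,W=ring(c,511,-352,167,181)
save('p3',p)
E
```

```text
[ 512.06732986 -351.59719643  341.54096369] 61.53283252767544 [ 0.92978137  0.10198779 -1.08138276]
side fit [ 512.7 -351.6] mec 511.5 -351.7 35.5 z 172.6 160
wrist fit [ 513.3 -352.4] mec 517.1 -352.0 34.8 z 174.0 4405
```

View pics/p3.png

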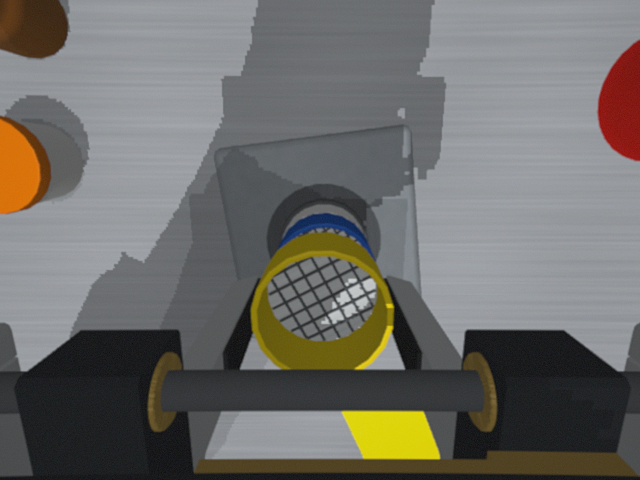

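Yellow sieve at (321,310) is over blue, about 1 mm towards +x. I'll correct that and lower it.

Request:
apply_moves(series="-0.8 0 -8 0 0 0 -1;-0.8 0 -14 0 0 0 -1;-0.8 0 -20 0 0 0 -1;-0.8 0 -25 0 0 0 -1;-0.8 0 -27 0 0 0 -1;-0.8 0 -27.5 0 0 0 -1")

```text
clock: 18.88
tool_pos: [510.5, -352.9, 315.0]
ee_rot: [-0.0, 2.221, -2.221]
ft_force: [-6.0, 4.1, 17.3]
width: 62.2
```

Request:
apply_moves(series="-0.2 0 0.5 0 0 0 -1;-0.2 0 0.5 0 0 0 0;0 0 0.5 0 0 0 1;0 0 0.5 0 0 0 1;0 0 0.5 0 0 0 1;0 0 25 0 0 0 1;0 0 70 0 0 0 1;0 0 110 0 0 0 1")

```text
clock: 19.88
tool_pos: [510.4, -352.9, 425.5]
ee_rot: [-0.0, 2.221, -2.221]
ft_force: [-0.5, 0.5, 0.7]
width: 93.7
```

```bash
python3 - <<'E'
from h import *
o=ctrl.get_obs();print(o['tool_pos'],o['width'],o['ft_force'])
for c in('top','side','wrist'): ring(c,511,-352,139,155)
for c in('top','side',): ring(c,466,126,36,46)
E
```

```text
[ 510.38390772 -352.9014259   425.5076598 ] 93.70444743356889 [-0.45581256  0.53645397  0.7168316 ]
top fit [ 510.4 -350.8] mec 509.6 -350.2 30.7 z 146.4 99
side fit [ 510.9 -353. ] mec 510.8 -354.6 33.4 z 144.2 236
wrist fit [ 511.5 -353.1] mec 510.7 -353.1 31.0 z 147.5 1469
top fit [466.3 126.2] mec 466.4 126.5 31.1 z 41.9 147
side fit [466.3 125.4] mec 467.0 124.8 31.7 z 41.0 318
```

Request:
apply_moves(series="-3 30 0 0 0 0 1;-8 85 0 0 0 0 1;-13 142 0 0 0 0 1;-18 200 0 0 0 0 1;-23 258 0 0 0 0 1;-29 316 0 0 0 0 1;-34 374 0 0 0 0 1;-40 430 0 0 0 0 1")

```text
clock: 21.12
tool_pos: [469.7, 78.7, 423.2]
ee_rot: [0.002, -2.221, 2.221]
ft_force: [1.2, -0.8, 0.1]
width: 94.0
```

Request:
apply_moves(series="-4 43 -20 0 0 0 1;-4 49 -60 0 0 0 1;-4 49 -115 0 0 0 1;-4 49 -165 0 0 0 1;-4 49 -200 0 0 0 1;-4 49 -215 0 0 0 1;-4 49 -215 0 0 0 1")

```text
clock: 22.0
tool_pos: [466.2, 126.1, 208.6]
ee_rot: [0.002, -2.221, 2.221]
ft_force: [-0.1, 0.2, 0.2]
width: 93.9
```

Request:
apply_moves(series="0 0 0 0 0 0 -1;0 0 0 0 0 0 -1;0 0 0 0 0 0 -1;0 0 0 0 0 0 -1;0 0 0 0 0 0 -1;0 0 15 0 0 0 -1;0 0 60 0 0 0 -1;0 0 120 0 0 0 -1")

```text
clock: 23.0
tool_pos: [465.9, 126.0, 330.6]
ee_rot: [0.003, -2.221, 2.22]
ft_force: [1.6, -0.6, -0.8]
width: 62.6
```

Request:
apply_moves(series="3 -30 40 0 0 0 -1;8 -85 66 0 0 0 -1;13 -142 66 0 0 0 -1;18 -200 66 0 0 0 -1;23 -258 66 0 0 0 -1;29 -316 66 0 0 0 -1;34 -374 66 0 0 0 -1;40 -430 66 0 0 0 -1")

```text
clock: 24.0
tool_pos: [506.1, -305.7, 396.2]
ee_rot: [0.0, 2.221, -2.221]
ft_force: [1.3, -0.3, -0.8]
width: 62.2
```

Request:
apply_moves(series="4.4 -40 0 0 0 0 -1;4.4 -48 -8 0 0 0 -1;4.4 -49 -19.5 0 0 0 -1;4.4 -49 -19.5 0 0 0 -1;4.4 -49 -19.5 0 0 0 -1")

```text
clock: 24.62
tool_pos: [511.1, -352.0, 376.1]
ee_rot: [-0.001, 2.221, -2.22]
ft_force: [-0.6, -0.4, -0.7]
width: 62.2
```

```bash
python3 - <<'E'
from h import *
o=ctrl.get_obs();print(o['tool_pos'],o['width'],o['ft_force'])
for c in('side','wrist'): p,W=ring(c,511,-352,201,216)
save('p4',p)
E
```

```text
[ 511.09114737 -351.95722617  376.06489746] 62.24545389732799 [-0.62764959 -0.38918357 -0.72800177]
side fit [ 511.6 -351.9] mec 510.5 -352.2 35.5 z 207.2 174
wrist fit [ 512.4 -352.8] mec 515.4 -352.0 35.1 z 208.8 4631
```

View pics/p4.png

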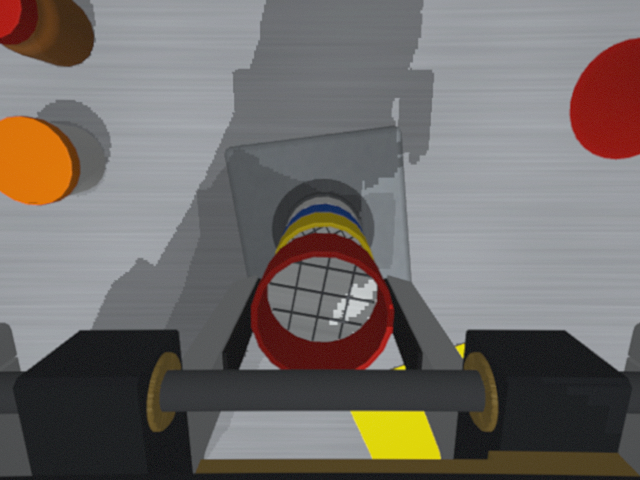

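Red sieve at (322,310) is centred over yellow, so I'll lower and release it.

Request:
apply_moves(series="0 0 -8 0 0 0 -1;0 0 -14 0 0 0 -1;0 0 -20 0 0 0 -1;0 0 -25 0 0 0 -1;0 0 -27 0 0 0 -1;0 0 -27.5 0 0 0 -1")

```text
clock: 25.48
tool_pos: [510.9, -352.9, 348.6]
ee_rot: [-0.0, 2.221, -2.221]
ft_force: [-1.9, 1.9, 9.2]
width: 62.3
```

Request:
apply_moves(series="0 0 0.5 0 0 0 -1;0 0 0.5 0 0 0 0;0 0 0.5 0 0 0 1;0 0 0.5 0 0 0 1;0 0 0.5 0 0 0 1;0 0 25 0 0 0 1;0 0 70 0 0 0 1;0 0 110 0 0 0 1")

```text
clock: 26.48
tool_pos: [510.8, -352.9, 459.6]
ee_rot: [-0.0, 2.221, -2.221]
ft_force: [0.1, -0.3, -0.1]
width: 94.1
```

```bash
python3 - <<'E'
from h import *
o=ctrl.get_obs();print(o['tool_pos'],o['width'],o['ft_force'])
for c in('top','side','wrist'): ring(c,511,-352,173,189)
for c in('top','side',): ring(c,461,-4,40,50,r=6,R=15)
E
```

```text
[ 510.76978931 -352.88571708  459.62702817] 94.08886696533158 [ 0.0844459  -0.32355576 -0.11887218]
top fit [ 510.6 -351.6] mec 509.5 -350.3 31.0 z 180.3 124
side fit [ 511.  -352.6] mec 511.9 -354.0 33.3 z 178.4 239
wrist fit [ 511.7 -353.2] mec 511.0 -353.3 31.0 z 181.5 1469
top fit [460.6  -4.3] mec 461.0 -4.3 9.6 z 46.8 73
side fit [459.8  -3.2] mec 460.9 -3.8 10.3 z 46.1 82
```

Request:
apply_moves(series="-5 33 0 0 0 0 1;-13 90 0 0 0 0 1;-21 148 0 0 0 0 1;-29 206 0 0 0 0 1;-38 264 0 0 0 0 1;-46 320 -15 0 0 0 1;-49.8 348.8 -50 0 0 0 1;-49.8 348.8 -105 0 0 0 1")

```text
clock: 27.72
tool_pos: [460.7, -2.1, 352.4]
ee_rot: [-0.001, 2.219, -2.219]
ft_force: [1.7, -0.5, -0.2]
width: 94.0
```

Request:
apply_moves(series="0 0 -50 0 0 0 0.5;0 0 -95 0 0 0 0.2;0 0 -122 0 0 0 0;0 0 -134.6 0 0 0 0;0 0 -134.6 0 0 0 0")

```text
clock: 28.35
tool_pos: [460.8, -4.1, 218.1]
ee_rot: [0.002, -2.221, 2.22]
ft_force: [-0.2, -0.4, 0.8]
width: 48.6
```

Request:
apply_moves(series="0 0 0 0 0 0 -1;0 0 0 0 0 0 -1;0 0 0 0 0 0 -1;0 0 0 0 0 0 -1;0 0 0 0 0 0 -1;0 0 15 0 0 0 -1;0 0 60 0 0 0 -1;0 0 120 0 0 0 -1")

```text
clock: 29.35
tool_pos: [460.5, -4.0, 340.1]
ee_rot: [0.003, -2.222, 2.22]
ft_force: [1.2, -1.0, -0.0]
width: 19.5
```

Request:
apply_moves(series="0 0 45 0 0 0 -1;5 -33 85 0 0 0 -1;13 -90 91 0 0 0 -1;21 -148 91 0 0 0 -1;29 -206 91 0 0 0 -1;38 -264 91 0 0 0 -1;45 -318 91 0 0 0 -1;49 -342 85 0 0 0 -1")

```text
clock: 30.35
tool_pos: [509.4, -348.9, 424.3]
ee_rot: [-0.003, -2.22, 2.221]
ft_force: [0.3, -0.3, -0.7]
width: 19.3
```

Request:
apply_moves(series="1 -6.8 -5 0 0 0 -1;1 -6.8 -5 0 0 0 -1;1 -6.8 -5 0 0 0 -1")

```text
clock: 30.72
tool_pos: [511.4, -351.4, 419.1]
ee_rot: [-0.002, 2.22, -2.22]
ft_force: [-0.3, 0.1, -0.8]
width: 19.4
```

```bash
python3 - <<'E'
from h import *
o=ctrl.get_obs();print(o['tool_pos'],o['width'],o['ft_force'])
for c in('side','wrist'):
    p,W=ring(c,511,-352,210,222,r=20)
    save('p5'+c,p)
E
```

```text
[ 511.360059   -351.42082404  419.08922231] 19.361226657883726 [-0.25224361  0.05903281 -0.81885559]
side fit [ 508.  -343.5] mec 511.1 -350.1 32.2 z 216.2 281
wrist fit [ 513.6 -352.1] mec 511.2 -352.3 31.3 z 217.0 5396
```

View pics/p5wrist.png

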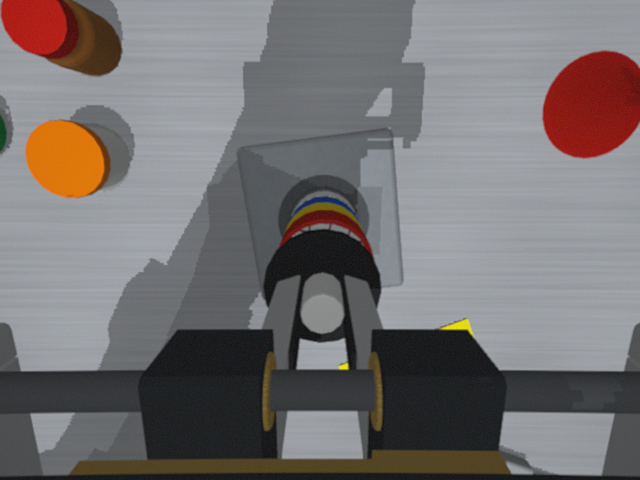

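Black lid at (322,285) is level and centred on the stack at (511,-352). I'll lower it and release.

Request:
apply_moves(series="0 0 -8 0 0 0 -1;0 0 -14 0 0 0 -1;0 0 -20 0 0 0 -1;0 0 -25 0 0 0 -1;0 0 -27 0 0 0 -1;0 0 -27.5 0 0 0 -1")

```text
clock: 31.58
tool_pos: [511.3, -353.0, 392.0]
ee_rot: [0.001, 2.22, -2.222]
ft_force: [-3.8, 1.1, 14.5]
width: 19.2
```

Request:
apply_moves(series="0 0 0.5 0 0 0 -1;0 0 0.5 0 0 0 -0.3;0 0 0.5 0 0 0 0;0 0 0.5 0 0 0 0;0 0 0.5 0 0 0 0;0 0 25 0 0 0 0;0 0 60 0 0 0 0;0 0 80 0 0 0 0")

```text
clock: 32.58
tool_pos: [511.1, -352.9, 472.8]
ee_rot: [0.001, 2.22, -2.222]
ft_force: [-0.2, 0.3, -1.0]
width: 47.1
```

Request:
apply_moves(series="-10 50 10 0 0 0 0;-20 100 10 0 0 0 0;-20 150 10 0 0 0 0;-20 190 10 0 0 0 0;-20 200 10 0 0 0 0;-20 200 10 0 0 0 0")

```text
clock: 33.33
tool_pos: [491.1, -153.0, 481.2]
ee_rot: [-0.001, 2.221, -2.221]
ft_force: [0.2, -0.8, -0.2]
width: 47.4
```

```bash
python3 - <<'E'
from h import *
o=ctrl.get_obs();print(o['tool_pos'],o['width'],o['ft_force'])
p,W=ring('top',511,-352,180,196,r=20); ring('top',511,-352,212,225,r=6,R=15)
ring('top',597.6,-12,38,46);t=p
p,W=ring('side',511,-352,212,225,r=6,R=15)
save('fin',np.hstack([cv2.resize(t[170:330,400:560],(400,400)),cv2.resize(p[90:250,350:510],(400,400))]))
E
```

```text
[ 491.06898553 -153.03014229  481.16041421] 47.3708037404239 [ 0.18187135 -0.83705742 -0.2426694 ]
top few 0
top few 0
top fit [597.3 -11.7] mec 597.5 -11.6 30.9 z 41.7 143
side fit [ 510.2 -350.3] mec 511.5 -352.5 11.2 z 218.1 54
```

View pics/fin.png

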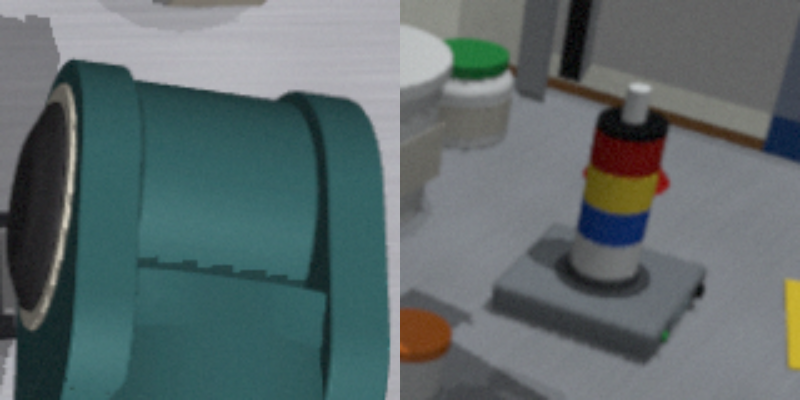

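The stack is complete and straight in the side view (right half, white to knob at about (610,270)–(637,90)). The knob top is at 218 mm against an expected 219 mm. The arm blocks the stack in the top view. Handing in.

```bash
python3 -c "
from rig import ctrl
print(ctrl.job_done())"
```

```text
the job is handed in; nothing more can be done
None
```

I assembled the stack on the shaker from the bottom up (receiver, blue, yellow, red, lid) and handed the job in at about 33 s on the robot's clock, of the 128 s allowed. No verdict is reported.

- **Heights:** After each placing, the wrist camera put the rims at 79.6, 113.4, 147.5 and 181.5 mm. The fully plugged values are 79, 113, 147 and 181 mm. For the lid, the side camera put the knob top at 218 mm, expected 219 mm.
- **Alignment:** In the wrist camera the sieve centres agreed to within about 0.5 mm. The side view at the end shows the stack straight, with the gripper open and clear of it.
- **Forces:** Contact forces read after each lowering were 9 to 33 N, highest for the blue sieve.
- **Disagreements:** The arm hid the stack in the last top view, so the lid was checked from the side camera only. The top camera's centre fits were up to about 2.3 mm off the wrist's while the gripper partly blocked its view.
- **Bystanders:** The spare green sieve had not moved, to within 1 mm. The jar, flask and tub were not measured again at the end. The arm passed above them with clearance.

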